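# Stack the round turning blanks in the V-cradle, chocked layer by layer

### The arm

A 6-joint arm with a two-finger parallel gripper is mounted at the origin on the work surface. World frame = base frame: x ahead of the robot, y to its left, z up, the work surface at z = 0. Lengths are in mm, angles in rad, forces in N, time in s.
With the tool pointing down it reaches from about 350 to 775 mm from the base axis. Payload 7.3 kg.
Tool frame: the origin (TCP) lies between the finger pads; the fingertips stand bot.tips_ahead ahead of it and the grasp point (between the pads) lies 6 mm ahead of it (bot.tips_ahead is the distance from the TCP to the fingertips, in mm); z points along the fingers, y is the line along which they close (so a half turn about z gives the same grasp; the last joint's range is limited). The gripper opens to 92 mm and grips with 3 to 60 N. Pads are 19 mm wide; open, the fingers measure 130 mm over their backs; the gripper's body (75 mm by 190 mm) begins 47 mm behind the grasp point.
Start: joints at [-0.146, 0.342, 1.524, -0, 1.275, -0.146], TCP at [525.017, 0.02, 251.741] pointing down, gripper open.
Joint ranges: [-2.53, 2.53], [-0.77, 2.02], [0.04, 2.7], [-1, 4.14], [0.28, 2.66], [-3.11, 3.11]. Speed limits (rad/s): [2.57, 2.57, 3.14, 3.14, 3.14, 3.14].

### API

Orientations are given as [roll, pitch, yaw] about the fixed x, y, z axes, in that order (R = Rz(yaw) Ry(pitch) Rx(roll)).
In Python, from plant import bot gives the robot as it stands. The module is installed in compiled form; this text tells all that it offers.
- The arm moves only by the tool step_arm, never from a script. Its argument "targets" is one flat list of numbers, 7 for each row, row after row: the opening, from 0 (shut) to 1 (fully open), then the shift along the tool's x, y, z each as a share of 100 mm, from -1 to 1, then the turn, a rotation vector about the tool's x, y, z each as a share of pi/4 rad, from -1 to 1. A call has 1 to 20 rows; each row is the pose to reach, as a shift and turn from the pose commanded when the call began, along the tool's axes at that moment; what a row does not reach only later rows make up. A row lasts 1/8 s, in which the tool goes at most 62.5 mm and 10.7 degrees, less where a joint would pass 70% of its speed; a pose out of reach is approached as far as the arm can. A call with a number of a shift or a turn outside -1 to 1 is refused whole. A call with a gripper value outside its range is refused whole. The fingers move at their own pace and stop on an object; the grip force is fixed at half the most. Time passes only in rows, so rows that repeat a pose let the fingers close. It gives the time, the measured TCP pose, the force, the opening and the grip force at its end, in the units of the state.
- bot.get_obs(): the state, without advancing time (a new reading comes with each control period).
- bot.capture(name): name is "scene" or "side" or "wrist"; returns (picture, depth): 384x512x3 uint8, blue, green, red; 384x512 float32, mm along the optical axis (not along the pixel's ray), 0 where there is no reading.
- bot.camera_info(name): a dict with "fx", "fy", "cx", "cy" (pixels), "camera_from_world" (4x4, takes a point from world to camera coordinates); the wrist camera has in their place "hand_eye" (4x4, takes a point from camera to tool coordinates, whose origin is the TCP and whose axes are the flange's). Camera axes: x right, y down, z forward; pixel columns grow to the right and rows downward; lengths in mm; the calibration is good to about 2 mm. A picture is of the moment at which its call begins: read the wrist's pose just before it. camera_info takes no time and is no camera call.
- bot.close_job(): hands the job in; it is judged then, once.
The state is a dict: "time": time; "joint_positions": joint angles; "dq": joint speeds; "tau": joint torques, N m; "tool_pos": TCP position; "tcp_rot": TCP orientation; "contact_force": force on the tool from outside, world axes, zero at the start; "moment": the same for the moment, N m; "grip_width": finger opening in mm; "finger_force": force on a finger pad.
Only numpy, scipy, OpenCV 4.12 (cv2) and the standard library are available. Lean on these libraries where they do the work, as an engineer would, in place of code of your own. Each camera call takes 0.05 s, during which the arm holds its last target. There are 200 camera calls.

### The job

Get the loose round blanks off the carving table: lay two of them in the two V-cradles of the wooden cradle, then stand the low chock between them, then lay the slotted spacer board level on those two, lined up with the cradle, so that they sit in the Vs under it. Then lay every bar that is left (one or two) in the Vs on top of the board, and last stand the tall chock on the board midway between its two Vs, even if only one bar lies there. Everything should lie about centred along the cradle, chocks lengthwise with the bars, and the small carved duck, cup and jar must stay where they are.

Things in the scene. Friction and masses are not known exactly. Their poses are not given: they have to be found in the camera images.
- cradle: Fixed plywood cradle, 130 mm along its x, 150 mm along y; origin under its centre on the table, z up. Upper face 40 mm above the table, with two shallow V-cradles along x, 44 mm to the +y and -y side of the middle: each is two strips sloped 20 degrees, reaching 5 mm above the face and 13 mm either side of the V's line. A bar lying in a V has its axis 24.5 mm above the face.
- low_left (a point): Where the middle of a bar's axis is when the bar lies centred in the cradle's V on the +y side: 24.5 mm above the upper face. x along the V.
- low_right (a point): The same for the cradle's V on the -y side.
- low_mid (a point): Middle of the cradle's upper face, on the face, halfway between its two Vs (the foot of the low chock goes here); x along the Vs.
- board_seat (a point): Where the board's origin is when the board lies level and centred on two bars in the cradle: 56.5 mm above the cradle's upper face; axes parallel to the cradle's.
- board: Loose plywood board, 130 (x) by 140 (y) by 15 mm, 220 g; origin at mid-plate, z up, 12.7 mm above the table at the start (flat on its strips). Both faces have the same Vs as the cradle, 5 mm high. In its middle a web, 40 mm along x, with a hand slot through the plate at each x end (34 mm along x, 40 mm along y): grip the web from above, a finger in each slot. A half turn makes no difference.
- top_left (a point): Where the middle of a bar's axis is when the bar lies centred in the V on the board's +y side, on its upper face: 24.5 mm above that face. Moves with the board; x along the V.
- top_right (a point): The same for the V on the board's -y side.
- top_mid (a point): Middle of the board's upper face, on the face (7.5 mm above the board's origin), halfway between its Vs; the foot of the tall chock goes here. x along the Vs.
- chock_low: Low chock: loose dark wooden block with a wedge foot, 46 mm long (x), 40 mm wide (y), 34 mm high, 100 g; its two long sides taper in over the lowest 12 mm to a steel-soled foot 34 mm wide. Origin under its centre, z up; starts standing on the table. Grip its flat upright ends, 46 mm apart along x. Midway between two bars (44 mm between them) it has 2 mm to each; it fits under the board (49 mm free).
- chock_tall: Tall chock: foot and body as the low one, with an upright grip, 22 mm (y) by 46 mm (x), rising to 54 mm in all, 110 g; too tall to go under the board. Origin under its centre, z up; starts standing on the table. Grip its flat ends, 46 mm apart along x. May get knocked aside.
- bar1: Round bar (turning blank) of pale wood, 44 mm diameter, 170 mm long, 140 g; origin at the middle of its axis, x along its axis (y and z turn as it rolls). Starts lying on the table. All bars are alike; three or four are present.
- bar2: Round bar (turning blank) of pale wood, 44 mm diameter, 170 mm long, 140 g; origin at the middle of its axis, x along its axis (y and z turn as it rolls). Starts lying on the table. All bars are alike; three or four are present.
- bar3: Round bar (turning blank) of pale wood, 44 mm diameter, 170 mm long, 140 g; origin at the middle of its axis, x along its axis (y and z turn as it rolls). Starts lying on the table. All bars are alike; three or four are present.
- bar4: Round bar (turning blank) of pale wood, 44 mm diameter, 170 mm long, 140 g; origin at the middle of its axis, x along its axis (y and z turn as it rolls). Starts lying on the table. All bars are alike; three or four are present.
- decoy: Bystander: small brown carved duck, about 150 mm long, 97 mm high; leave alone.
- cup: Bystander: white foam cup, 76 mm across, 85 mm high; leave alone.
- jar: Bystander: small amber paint jar, 60 mm across, 80 mm high; leave alone.
Things that resemble listed ones, but are neither listed nor needed, are in the scene too. What is shaped like the bar1 but grey is not meant.

How it is judged:
By the outcome, as a careful person would: the job done as asked, in the order asked, and still so for the second after the job is handed in, with the robot touching nothing.
Of bar1, bar2, bar3, bar4 only 3 to 4 are there at a start; the rules pass over those that are not, and their reading is None.
At some moment in a run one of chock_tall may be knocked a few centimetres aside while the robot is not near it.
Once in a run the grip may slacken for a moment while it holds something.
It also fails if it takes over 210 s, if anything falls off the work surface, if the arm or the gripper's body presses on something with over 40 N, if the wrist force passes 120 N, or if a joint passes its speed limit or range.

## Working session

There is one attempt and no reset: what is moved stays moved. The work goes in short steps, Python scripts to look and compute and a tool call to move; the robot and the scene stay as the last step left them, time stands still between calls to the robot, and variables do not carry over. Pictures are saved under pics/ and viewed, at most 14 in all, crops included, and the job is handed in when it is done.

Besides the shell and the picture viewer there is one more tool, called as name(argument=value, ...), one argument or row to a line, values as JSON. step_arm: Moves the arm, as the interface text tells. Shift numbers are shares of 100 mm and turn numbers shares of pi/4 rad, none past 1 either way. Its arguments: {"type":"object","properties":{"targets":{"type":"array"}},"required":["targets"]}

```bash
mkdir -p pics
cat > h.py <<'E'
import numpy as np, cv2
from plant import bot
from scipy.spatial.transform import Rotation as R
def look(name,fn):
    o=bot.get_obs(); p,d=bot.capture(name); cv2.imwrite('pics/%s.png'%fn,p)
    ci=bot.camera_info(name)
    if name=='wrist':
        T=np.eye(4);T[:3,:3]=R.from_euler('xyz',o['tcp_rot']).as_matrix();T[:3,3]=o['tool_pos'];W=T@ci['hand_eye']
    else: W=np.linalg.inv(ci['camera_from_world'])
    v,u=np.mgrid[:384,:512]
    c=np.stack([(u-ci['cx'])*d/ci['fx'],(v-ci['cy'])*d/ci['fy'],d],-1)
    X=c@W[:3,:3].T+W[:3,3]; X[d==0]=np.nan
    np.savez('pics/%s.npz'%fn,X=X,p=p); return p,X
E
python3 - <<'E'
from h import *
o=bot.get_obs();print(o,bot.tips_ahead)
a,_=look('scene','s0');b,_=look('side','d0');look('wrist','w0')
for n in ('scene','side','wrist'):print(bot.camera_info(n))
E
```

```text
{'time': 0.0, 'joint_positions': array([-1.46009618e-01,  3.42754666e-01,  1.52501686e+00,  4.54429238e-06,
        1.27539910e+00, -1.45992393e-01]), 'dq': array([-0.0006938 , -0.00062871,  0.00025136, -0.00072327,  0.00082702,
       -0.0012488 ]), 'tau': array([ 7.61924657e-04, -4.31245601e+01, -2.44219762e+01,  7.17750052e-02,
        5.59406646e-02, -1.04314388e-04]), 'tool_pos': array([5.24631683e+02, 7.26602999e-02, 2.51028413e+02]), 'tcp_rot': array([-3.14003211e+00, -2.33852318e-04,  1.57077759e+00]), 'contact_force': array([-0.59303383,  0.86022093,  0.35517421]), 'moment': array([-0.004046  ,  0.03285563, -0.00909233]), 'finger_force': 0.0, 'grip_width': 91.6072337144676} 25.0
{'fx': 403.06598411503836, 'fy': 403.06598411503836, 'cx': 253.32927430707218, 'cy': 190.80071459378846, 'camera_from_world': array([[ 8.21455067e-01,  5.70264356e-01, -3.18386312e-03,
        -4.24721538e+02],
       [ 3.30835551e-01, -4.81095033e-01, -8.11846912e-01,
        -1.12030964e+02],
       [-4.64499097e-01,  6.65842424e-01, -5.83861675e-01,
         1.40778249e+03],
       [ 0.00000000e+0
[... 290 characters left out ...]
1021e-01, -4.64783272e-01, -8.55878925e-01,
         2.03725266e+02],
       [ 3.75002384e-01,  7.69351669e-01, -5.17176199e-01,
         9.87572601e+02],
       [ 0.00000000e+00,  0.00000000e+00,  0.00000000e+00,
         1.00000000e+00]])}
{'fx': 304.80155068489387, 'fy': 304.80155068489387, 'cx': 255.53892976539802, 'cy': 193.19041265387327, 'hand_eye': array([[ 8.26152697e-04, -9.59270650e-01, -2.82487413e-01,
         7.69805956e+01],
       [ 9.99999097e-01,  1.09183195e-03, -7.83080522e-04,
         1.61220946e+00],
       [ 1.05961494e-03, -2.82486511e-01,  9.59270686e-01,
        -1.32157526e+02],
       [ 0.00000000e+00,  0.00000000e+00,  0.00000000e+00,
         1.00000000e+00]])}
```

View pics/s0.png

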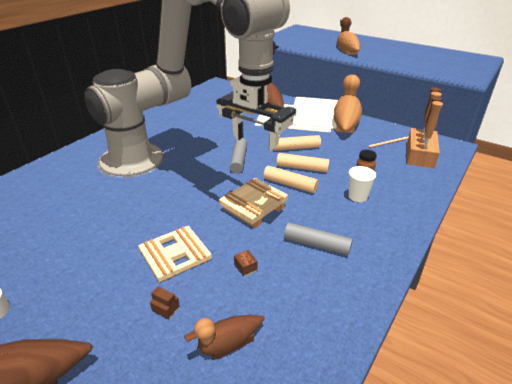

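View pics/d0.png

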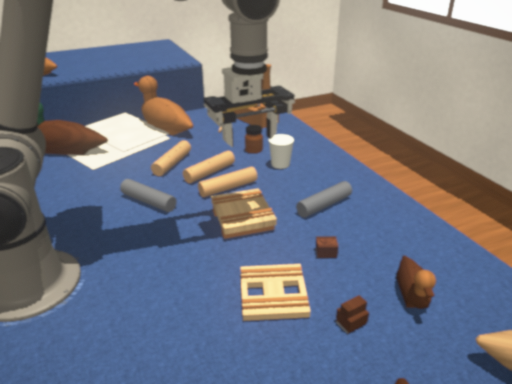

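The scene view shows three pale bars at (298,143), (302,162) and (290,179). The cradle is at (254,201), the board at (175,252), the low chock at (246,262) and the tall chock at (165,302). The side view agrees. I'll make a top-down map from the depth of both views.

Run:
```python
from h import *
# top view: u = (y), v = x ; 1 px = 1mm, x 250..850 , y -400..400
im=np.zeros((600,800,3),np.uint8); zb=np.full((600,800),-50.)
for f in ('d0','s0'):
    z=np.load('pics/%s.npz'%f);X=z['X'].reshape(-1,3);p=z['p'].reshape(-1,3)
    k=np.isfinite(X[:,0])&(X[:,2]<120)&(X[:,2]>-20);X=X[k];p=p[k]
    o=np.argsort(X[:,2])
    for q,c in zip(X[o],p[o]):
        r=int(850-q[0]);s=int(400-q[1])
        if 1<=r<598 and 1<=s<798 and q[2]>=zb[r,s]-3: im[r-1:r+2,s-1:s+2]=c; zb[r-1:r+2,s-1:s+2]=q[2]
for x in range(300,850,100): cv2.putText(im,str(x),(0,850-x),0,.4,(0,255,255));im[850-x,:8]=255
for y in range(-300,400,100): cv2.putText(im,str(y),(400-y,10),0,.4,(0,255,255));im[:8,400-y]=255
cv2.imwrite('pics/top.png',im)
```

```text
(no output)
```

View pics/top.png

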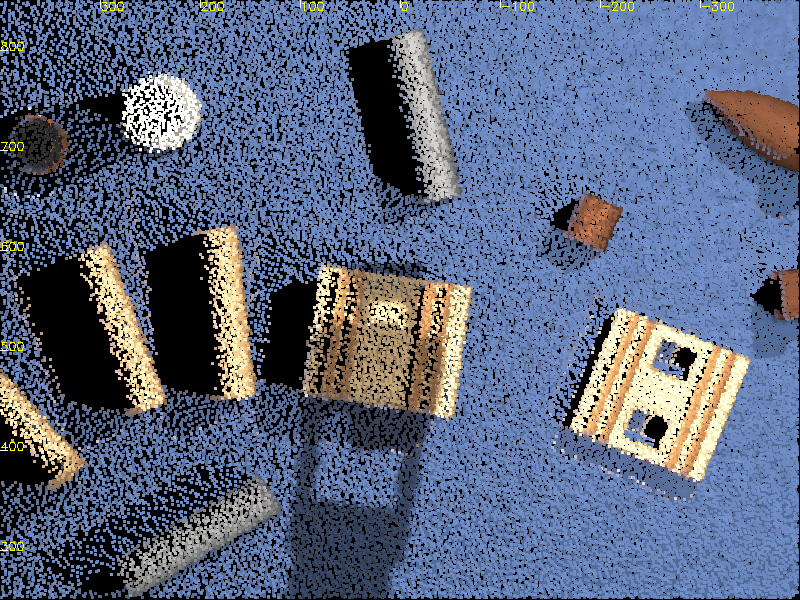

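View pics/w0.png

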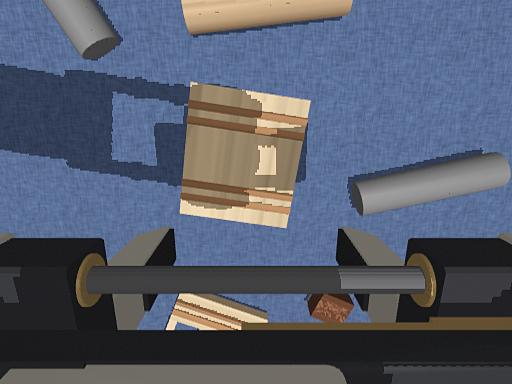

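The top map (x up, +y to the left) shows the cradle near (508,13), the board near (456,-260), the low chock near (622,-195) and the tall chock near (553,-390). The bars are near (515,165), (525,265) and (430,360). The wrist view shows the cradle in full. Next I'll fit these numerically.

```bash
cat >> h.py <<'E'
from scipy.optimize import least_squares
def pts(fn,box,zr):
    z=np.load('pics/%s.npz'%fn);X=z['X'].reshape(-1,3);p=z['p'].reshape(-1,3).astype(int)
    k=(X[:,0]>box[0])&(X[:,0]<box[1])&(X[:,1]>box[2])&(X[:,1]<box[3])&(X[:,2]>zr[0])&(X[:,2]<zr[1])
    return X[k],p[k]
def rect(X):
    (c,s,a)=cv2.minAreaRect(X[:,:2].astype(np.float32)); return np.round(c,1),np.round(s,1),round(float(a),2)
def bar(X,zc=22,g=(0,)):
    m=X[:,:2].mean(0);U=np.linalg.svd(X[:,:2]-m,full_matrices=0)[2][0]
    a0=np.arctan2(U[1],U[0])
    def f(q):
        n=np.array([-np.sin(q[1]),np.cos(q[1])]);d=(X[:,:2]-m)@n-q[0]
        return np.hypot(d,X[:,2]-zc-q[2])-22
    s=least_squares(f,[0,a0,0],loss='soft_l1');q=s.x
    t=np.array([np.cos(q[1]),np.sin(q[1])]);e=np.percentile((X[:,:2]-m)@t,[1,99])
    c=m+q[0]*np.array([-t[1],t[0]])+t*e.mean()
    return np.round(c,1),'yaw',round((q[1]+np.pi/2)%np.pi-np.pi/2,3),'len',np.round(e[1]-e[0]),'dz',round(q[2],1),len(X)
E
python3 - <<'E'
from h import *
boxes={'A':(430,640,130,220),'B':(420,620,222,325),'C':(350,520,328,440)}
for f in ('s0','d0','w0'):
  for n,b in boxes.items():
    X,p=pts(f,b,(9,60)); k=(p[:,2]-p[:,0]>35); X=X[k]
    if len(X)>80: print(f,n,bar(X))
  X,p=pts(f,(410,610,-95,112),(33,50));
  if len(X)>30:print(f,'cradle',rect(X),len(X),np.round(np.median(X[:,2]),1))
  X,p=pts(f,(350,570,-370,-150),(12,35))
  if len(X)>30:print(f,'board',rect(X),len(X))
  X,p=pts(f,(580,680,-240,-150),(28,45))
  if len(X)>30:print(f,'low',rect(X),len(X),np.median(X[:,2]))
  X,p=pts(f,(500,610,-440,-340),(45,65))
  if len(X)>30:print(f,'tall',rect(X),len(X),np.median(X[:,2]))
E
```

```text
s0 A (array([536. , 179.2]), 'yaw', np.float64(0.113), 'len', np.float64(167.0), 'dz', np.float64(-0.2), 723)
s0 B (array([518.1, 287.2]), 'yaw', np.float64(0.357), 'len', np.float64(166.0), 'dz', np.float64(-0.1), 646)
s0 C (array([437.3, 396.6]), 'yaw', np.float64(0.746), 'len', np.float64(148.0), 'dz', np.float64(-0.1), 470)
s0 cradle (array([507. ,  13.2]), array([153.4, 134.3]), 81.88) 1559 40.5
s0 board (array([ 455.7, -259.7]), array([140.9, 136.1]), 68.12) 2015
s0 low (array([ 627.3, -192.4]), array([40.8, 49. ]), 65.7) 272 33.74450157736703
s0 tall (array([ 555.1, -393.4]), array([47.9, 24. ]), 4.09) 239 53.644997836025595
d0 A (array([535.3, 177.9]), 'yaw', np.float64(0.106), 'len', np.float64(166.0), 'dz', np.float64(1.2), 846)
d0 B (array([518.3, 284.9]), 'yaw', np.float64(0.357), 'len', np.float64(167.0), 'dz', np.float64(1.2), 705)
d0 C (array([433.2, 387.6]), 'yaw', np.float64(0.75), 'len', np.float64(165.0), 'dz', np.float64(1.1), 504)
d0 cradle (array([510.2,  13. ]), array([157.9, 132.1]), 80.66) 1877 41.7
d0 board (array([ 456.6, -260.4]), array([144.7, 130.1]), 67.9) 2951
d0 low (array([ 629.1, -192.6]), array([46.5, 46.9]), 66.44) 275 34.65301488411171
d0 tall (array([ 556.6, -394.1]), array([47.5, 24.2]), 4.17) 308 54.224318922071404
w0 A (array([535.4, 179.5]), 'yaw', np.float64(0.112), 'len', np.float64(164.0), 'dz', np.float64(-0.9), 4101)
w0 cradle (array([509.3,  15.3]), array([150.5, 130.4]), 81.51) 14954 39.6
w0 board (array([ 471. , -206.8]), array([ 60.8, 143.7]), 86.73) 2332
w0 low (array([ 629. , -191.1]), array([40.8, 47.9]), 66.63) 899 33.10611825435501
```

```bash
cat > plan.py <<'E'
import json,os,sys,numpy as np
# usage: plan.py x,y,z,yaw x,y,z,yaw ...  ; "/" ends a call. Prints shares; keeps the commanded pose.
f='pose.json'; P=np.array(json.load(open(f)) if os.path.exists(f) else [525.,0,251.7,1.5708])
cur=P.copy(); out=[]
for a in sys.argv[1:]:
    if a=='/': P=cur.copy(); print('---'); continue
    g=np.array([P[i] if s=='' else float(s) for i,s in enumerate(a.split(','))])
    for i,s in enumerate(a.split(',')):
        if s=='': g[i]=cur[i]
    d=g-P; c,s=np.cos(P[3]),np.sin(P[3])
    r=np.round([(d[0]*c+d[1]*s)/100,(d[0]*s-d[1]*c)/100,-d[2]/100,-d[3]/(np.pi/4)],3)
    r[3]=round(r[3],2)
    print(r,'!!!' if abs(r).max()>1 else '')
    cur=P+np.array([100*(r[0]*c+r[1]*s),100*(r[0]*s-r[1]*c),-100*r[2],-r[3]*np.pi/4])
json.dump(cur.tolist(),open(f,'w')); print(cur.round(3))
E
python3 plan.py 530,95,200,0.84 / 535.5,179,115,0.11 / 535.5,179,31,0.11 535.5,179,126,0.11 / 520,90,150,0 / 502.5,-5,150,-0.148 / 502.5,-29,100,-0.148 502.5,-29,74,-0.148
```

```text
[0.95  0.05  0.517 0.93 ] 
---
[ 0.662 -0.519  0.85   0.93 ] 
---
[-0.    -0.001  0.84  -0.   ] 
[-0.    -0.001 -0.11  -0.   ] 
---
[-0.252  0.868 -0.24   0.14 ] 
---
[-0.175  0.95  -0.     0.19 ] 
---
[ 0.036  0.237  0.5   -0.   ] 
[ 0.036  0.237  0.76  -0.   ] 
[ 5.0251e+02 -2.8975e+01  7.4000e+01 -1.4900e-01]
```

step_arm(
  targets=[0.9,0.95,0.05,0.517,0,0,0.93,0.9,0.95,0.05,0.517,0,0,0.93,0.9,0.95,0.05,0.517,0,0,0.93,0.9,0.95,0.05,0.517,0,0,0.93,0.9,0.95,0.05,0.517,0,0,0.93],
)

```text
time: 0.78
tool_pos: [529.9, 95.2, 199.7]
tcp_rot: [-3.141, 0.0, 0.842]
contact_force: [-0.8, -0.5, -0.5]
grip_width: 82.6
finger_force: 0.0
```

step_arm(
  targets=[0.9,0.662,-0.519,0.4,0,0,0.93,0.9,0.662,-0.519,0.85,0,0,0.93,0.9,0.662,-0.519,0.85,0,0,0.93,0.9,0.662,-0.519,0.85,0,0,0.93,0.9,0.662,-0.519,0.85,0,0,0.93,0.9,0.662,-0.519,0.85,0,0,0.93],
)

```text
time: 1.52
tool_pos: [535.6, 178.8, 115.2]
tcp_rot: [-3.142, -0.0, 0.115]
contact_force: [0.0, 0.2, 0.6]
grip_width: 82.7
finger_force: 0.0
```

step_arm(
  targets=[0.9,0,0,0.4,0,0,0,0.9,0,0,0.7,0,0,0,0.9,0,0,0.84,0,0,0,0.9,0,0,0.84,0,0,0],
)

```text
time: 2.02
tool_pos: [535.3, 178.8, 30.7]
tcp_rot: [3.141, 0.001, 0.111]
contact_force: [-0.7, 0.5, -0.4]
grip_width: 82.8
finger_force: 0.0
```

step_arm(
  targets=[0,0,0,0,0,0,0,0,0,0,0,0,0,0,0,0,0,0,0,0,0,0,0,0,0,0,0,0,0,0,0,0,0,0,0,0,0,0,0,0,0,0,0,0,0,-0.15,0,0,0,0,0,0,-0.4,0,0,0,0,0,0,-0.7,0,0,0,0,0,0,-0.95,0,0,0,0,0,0,-0.95,0,0,0],
)

```text
time: 3.4
tool_pos: [536.7, 179.3, 128.4]
tcp_rot: [-3.141, -0.005, 0.11]
contact_force: [0.1, -0.1, -2.8]
grip_width: 43.3
finger_force: 30.0
```

step_arm(
  targets=[0,-0.05,0.2,-0.05,0,0,0.03,0,-0.1,0.4,-0.1,0,0,0.06,0,-0.17,0.6,-0.17,0,0,0.1,0,-0.252,0.868,-0.24,0,0,0.14,0,-0.252,0.868,-0.24,0,0,0.14],
)

```text
time: 4.03
tool_pos: [519.8, 87.4, 150.6]
tcp_rot: [3.141, -0.001, -0.004]
contact_force: [0.2, -0.6, -0.5]
grip_width: 43.2
finger_force: 30.0
```

step_arm(
  targets=[0,-0.05,0.25,0,0,0,0.05,0,-0.1,0.5,0,0,0,0.1,0,-0.14,0.75,0,0,0,0.15,0,-0.175,0.95,0,0,0,0.19,0,-0.175,0.95,0,0,0,0.19],
)

```text
time: 4.65
tool_pos: [502.2, -6.1, 149.9]
tcp_rot: [-3.141, 0.0, -0.152]
contact_force: [0.6, 0.4, -1.2]
grip_width: 43.0
finger_force: 30.0
```

step_arm(
  targets=[0,0.018,0.12,0.1,0,0,0,0,0.036,0.237,0.25,0,0,0,0,0.036,0.237,0.5,0,0,0,0,0.036,0.237,0.5,0,0,0],
)

```text
time: 5.15
tool_pos: [500.9, -29.0, 97.6]
tcp_rot: [-3.141, 0.005, -0.149]
contact_force: [-0.4, 0.9, -0.8]
grip_width: 43.3
finger_force: 30.0
```

step_arm(
  targets=[0,0,0,0.1,0,0,0,0,0,0,0.18,0,0,0,0,0,0,0.23,0,0,0,0,0,0,0.26,0,0,0,0,0,0,0.26,0,0,0,0,0,0,0.26,0,0,0],
)

```text
time: 5.9
tool_pos: [502.7, -29.0, 74.2]
tcp_rot: [3.142, -0.0, -0.149]
contact_force: [0.1, 0.9, -2.3]
grip_width: 43.3
finger_force: 30.0
```

```bash
python3 - <<'E'
from h import *
look('wrist','w1'); look('side','d1')
for f in('w1','d1'):
  X,p=pts(f,(380,620,-80,20),(52,110)); k=(p[:,2]-p[:,0]>35);X=X[k]
  if len(X)>50: print(f,bar(X,64.5))
E
python3 plan.py 502.5,-29,150,-0.148
```

```text
w1 (array([532.9, -32.7]), 'yaw', np.float64(-0.148), 'len', np.float64(109.0), 'dz', np.float64(-0.7), 19121)
d1 (array([502.7, -29.5]), 'yaw', np.float64(-0.15), 'len', np.float64(167.0), 'dz', np.float64(1.2), 756)
[-0.    0.   -0.76 -0.  ] 
[ 5.0251e+02 -2.8975e+01  1.5000e+02 -1.4900e-01]
```

step_arm(
  targets=[0,0,0,0.01,0,0,0,0.7,0,0,0.01,0,0,0,0.7,0,0,0.01,0,0,0,0.7,0,0,0.01,0,0,0,0.7,0,0,-0.05,0,0,0,0.7,0,0,-0.3,0,0,0,0.7,0,0,-0.76,0,0,0,0.7,0,0,-0.76,0,0,0],
)

```text
time: 7.0
tool_pos: [504.6, -29.5, 153.5]
tcp_rot: [3.141, -0.008, -0.149]
contact_force: [0.6, -0.6, -0.1]
grip_width: 64.2
finger_force: 0.0
```

```bash
python3 plan.py 506,60,150,-0.1 / 512,150,150,0.1 / 518,235,130,0.357 / 518,286,75,0.357 518,286,31,.357 / 518,286,120,.357 / 517,200,150,.15 / 516,110,150,-.05 / 515.5,58,130,-.148 515.5,58,100,-.148 515.5,58,74,-.148
```

```text
[-0.098 -0.885 -0.    -0.06 ] 
---
[-0.032 -0.901 -0.    -0.26 ] 
---
[ 0.147 -0.84   0.2   -0.32 ] 
---
[ 0.176 -0.478  0.55  -0.   ] 
[ 0.176 -0.478  0.99  -0.   ] 
---
[ 0.   -0.   -0.89 -0.  ] 
---
[-0.307  0.803 -0.3    0.26 ] 
---
[-0.144  0.888 -0.     0.25 ] 
---
[0.02 0.52 0.2  0.13] 
[0.02 0.52 0.5  0.13] 
[0.02 0.52 0.76 0.13] 
[ 5.15507e+02  5.80010e+01  7.40000e+01 -1.49000e-01]
```

step_arm(
  targets=[0.9,-0.098,-0.885,0,0,0,-0.06,0.9,-0.098,-0.885,0,0,0,-0.06,0.9,-0.098,-0.885,0,0,0,-0.06],
)

```text
time: 7.38
tool_pos: [505.5, 61.4, 149.5]
tcp_rot: [-3.142, 0.001, -0.099]
contact_force: [0.1, 0.1, -0.5]
grip_width: 82.0
finger_force: 0.0
```

step_arm(
  targets=[0.9,-0.032,-0.901,0,0,0,-0.26,0.9,-0.032,-0.901,0,0,0,-0.26,0.9,-0.032,-0.901,0,0,0,-0.26],
)

```text
time: 7.75
tool_pos: [511.9, 150.4, 149.5]
tcp_rot: [3.141, 0.001, 0.104]
contact_force: [0.4, -0.1, -0.6]
grip_width: 82.6
finger_force: 0.0
```

step_arm(
  targets=[0.9,0.147,-0.84,0.2,0,0,-0.32,0.9,0.147,-0.84,0.2,0,0,-0.32,0.9,0.147,-0.84,0.2,0,0,-0.32],
)

```text
time: 8.12
tool_pos: [517.9, 234.5, 129.1]
tcp_rot: [3.141, 0.002, 0.354]
contact_force: [0.8, 0.2, 0.6]
grip_width: 82.6
finger_force: 0.0
```

step_arm(
  targets=[0.9,0.176,-0.478,0.3,0,0,0,0.9,0.176,-0.478,0.55,0,0,0,0.9,0.176,-0.478,0.55,0,0,0,0.9,0.176,-0.478,0.8,0,0,0,0.9,0.176,-0.478,0.99,0,0,0,0.9,0.176,-0.478,0.99,0,0,0,0,0.176,-0.478,0.99,0,0,0,0,0.176,-0.478,0.99,0,0,0,0,0.176,-0.478,0.99,0,0,0,0,0.176,-0.478,0.99,0,0,0,0,0.176,-0.478,0.99,0,0,0],
)

```text
time: 9.5
tool_pos: [518.1, 286.0, 31.3]
tcp_rot: [3.142, -0.0, 0.354]
contact_force: [-0.7, 0.9, 2.4]
grip_width: 43.3
finger_force: 30.0
```

step_arm(
  targets=[0,0,0,-0.15,0,0,0,0,0,0,-0.4,0,0,0,0,0,0,-0.65,0,0,0,0,0,0,-0.89,0,0,0,0,0,0,-0.89,0,0,0],
)

```text
time: 10.12
tool_pos: [519.2, 286.4, 122.5]
tcp_rot: [-3.142, -0.005, 0.354]
contact_force: [0.7, 0.1, -1.7]
grip_width: 43.2
finger_force: 30.0
```

step_arm(
  targets=[0,-0.08,0.2,-0.1,0,0,0.06,0,-0.15,0.4,-0.2,0,0,0.13,0,-0.23,0.6,-0.3,0,0,0.2,0,-0.307,0.803,-0.3,0,0,0.26,0,-0.307,0.803,-0.3,0,0,0.26],
)

```text
time: 10.75
tool_pos: [517.2, 197.6, 150.5]
tcp_rot: [3.141, -0.0, 0.145]
contact_force: [0.9, 0.3, -1.6]
grip_width: 43.4
finger_force: 30.0
```

step_arm(
  targets=[0,-0.04,0.22,0,0,0,0.06,0,-0.08,0.44,0,0,0,0.12,0,-0.12,0.67,0,0,0,0.2,0,-0.144,0.888,0,0,0,0.25,0,-0.144,0.888,0,0,0,0.25],
)

```text
time: 11.38
tool_pos: [516.1, 108.9, 150.1]
tcp_rot: [-3.141, -0.0, -0.049]
contact_force: [0.1, 0.1, -2.5]
grip_width: 43.3
finger_force: 30.0
```

step_arm(
  targets=[0,0.01,0.2,0,0,0,0.06,0,0.02,0.4,0.1,0,0,0.13,0,0.02,0.52,0.2,0,0,0.13,0,0.02,0.52,0.35,0,0,0.13,0,0.02,0.52,0.5,0,0,0.13,0,0.02,0.52,0.62,0,0,0.13,0,0.02,0.52,0.7,0,0,0.13,0,0.02,0.52,0.76,0,0,0.13,0,0.02,0.52,0.76,0,0,0.13,0,0.02,0.52,0.76,0,0,0.13],
)

```text
time: 12.62
tool_pos: [515.7, 57.9, 74.1]
tcp_rot: [-3.142, -0.001, -0.149]
contact_force: [-0.7, 0.7, -1.5]
grip_width: 43.6
finger_force: 30.0
```

Run:
```python
from h import *
look('side','d2');look('scene','s2')
for f in('d2','s2'):
 for b in ((380,620,-80,14),(390,640,20,100)):
  X,p=pts(f,b,(52,110)); k=(p[:,2]-p[:,0]>35);X=X[k]
  if len(X)>50: print(f,bar(X,64.5))
```

```text
d2 (array([502.6, -28.8]), 'yaw', np.float64(-0.149), 'len', np.float64(166.0), 'dz', np.float64(1.0), 1225)
d2 (array([517.6,  57.2]), 'yaw', np.float64(-0.156), 'len', np.float64(166.0), 'dz', np.float64(1.6), 684)
s2 (array([503.8, -28.7]), 'yaw', np.float64(-0.146), 'len', np.float64(169.0), 'dz', np.float64(-0.2), 871)
s2 (array([560.7,  51. ]), 'yaw', np.float64(-0.148), 'len', np.float64(83.0), 'dz', np.float64(0.2), 441)
```

step_arm(
  targets=[0,0,0,0.01,0,0,0,0.7,0,0,0.01,0,0,0,0.7,0,0,0.01,0,0,0,0.7,0,0,0.01,0,0,0,0.7,0,0,-0.05,0,0,0,0.7,0,0,-0.3,0,0,0,0.7,0,0,-0.76,0,0,0,0.7,0,0,-0.76,0,0,0],
)

```text
time: 13.72
tool_pos: [517.7, 57.9, 153.7]
tcp_rot: [-3.141, -0.008, -0.149]
contact_force: [-0.8, -0.5, -0.2]
grip_width: 64.0
finger_force: 0.0
```

```bash
python3 plan.py 515.5,58,150,-.149 / 550,-30,150,0.45 / 580,-115,150,1.05 / 592,-180,150,1.163 / 604.7,-247,150,1.163
```

```text
[-0.    0.   -0.76 -0.  ] 
---
[ 0.472  0.819 -0.    -0.76 ] 
---
[-0.098  0.896 -0.    -0.77 ] 
---
[-0.505  0.427 -0.    -0.14 ] 
---
[-0.564  0.382 -0.    -0.   ] 
[ 604.687 -246.973  150.       1.162]
```

step_arm(
  targets=[0.8,0.472,0.819,0,0,0,-0.76,0.8,0.472,0.819,0,0,0,-0.76,0.8,0.472,0.819,0,0,0,-0.76,0.8,0.472,0.819,0,0,0,-0.76],
)

```text
time: 14.22
tool_pos: [549.6, -30.7, 149.1]
tcp_rot: [-3.141, 0.001, 0.45]
contact_force: [0.6, -0.7, 1.6]
grip_width: 73.4
finger_force: 0.0
```

step_arm(
  targets=[0.8,-0.098,0.896,0,0,0,-0.77,0.8,-0.098,0.896,0,0,0,-0.77,0.8,-0.098,0.896,0,0,0,-0.77,0.8,-0.098,0.896,0,0,0,-0.77],
)

```text
time: 14.72
tool_pos: [579.5, -115.6, 149.0]
tcp_rot: [-3.14, 0.0, 1.055]
contact_force: [0.3, 0.1, 0.3]
grip_width: 73.5
finger_force: 0.0
```

step_arm(
  targets=[0.8,-0.505,0.427,0,0,0,-0.14,0.8,-0.505,0.427,0,0,0,-0.14,0.8,-0.505,0.427,0,0,0,-0.14],
)

```text
time: 15.1
tool_pos: [591.5, -180.1, 149.1]
tcp_rot: [-3.14, -0.0, 1.16]
contact_force: [0.4, 0.4, -0.1]
grip_width: 73.5
finger_force: 0.0
```

step_arm(
  targets=[0.8,-0.564,0.382,0,0,0,0,0.8,-0.564,0.382,0,0,0,0,0.8,-0.564,0.382,0,0,0,0,0.8,-0.564,0.382,0,0,0,0],
)

```text
time: 15.6
tool_pos: [604.6, -245.3, 149.9]
tcp_rot: [-3.141, -0.001, 1.164]
contact_force: [-0.5, 0.6, 0.3]
grip_width: 73.4
finger_force: 0.0
```

Run:
```python
from h import *
look('wrist','w3');look('side','d3')
for f in('w3','d3'):
  X,p=pts(f,(580,680,-240,-150),(29,40));print(rect(X),len(X),np.median(X[:,2]))
for b in ((380,620,-80,14),(390,640,20,100)):
  X,p=pts('d3',b,(52,110)); k=(p[:,2]-p[:,0]>35);print(bar(X[k],64.5))
```

```text
(array([ 628.8, -191.4]), array([40.1, 46. ]), 65.25) 2929 33.214021025750725
(array([ 629. , -194.1]), array([43.1, 47. ]), 62.34) 269 34.791820268828474
(array([502.5, -28.9]), 'yaw', np.float64(-0.149), 'len', np.float64(166.0), 'dz', np.float64(0.9), 1234)
(array([517.5,  57.9]), 'yaw', np.float64(-0.15), 'len', np.float64(166.0), 'dz', np.float64(1.0), 1072)
```

View pics/w3.png

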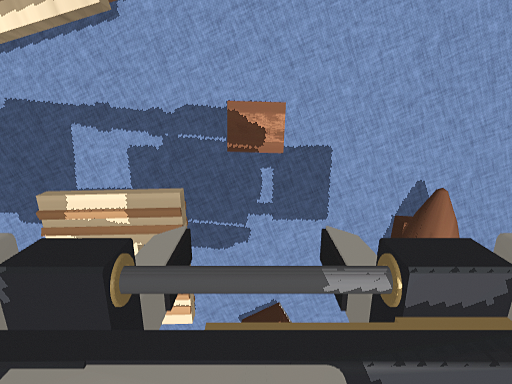

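The low chock sits upright at (256,126), square to the gripper, with no obstruction. Next I'll grasp it.

```bash
python3 plan.py 628.8,-191.4,100,1.139 / 628.8,-191.4,28,1.139 628.8,-191.4,28,1.139 / 628.8,-191.4,120,1.139 / 590,-100,155,1.25 / 545,-20,155,1.422 / 509.5,14.5,140,1.422 509.5,14.5,95,1.422
```

```text
[0.606 0.001 0.5   0.03 ] 
---
[-0.   -0.    0.72 -0.  ] 
[-0.   -0.    0.72 -0.  ] 
---
[-0.   -0.   -0.92 -0.  ] 
---
[ 0.667 -0.735 -0.35  -0.14 ] 
---
[ 0.617 -0.68  -0.    -0.22 ] 
---
[ 0.288 -0.403  0.15  -0.   ] 
[ 0.288 -0.403  0.6   -0.   ] 
[509.473  14.468  95.      1.422]
```

step_arm(
  targets=[0.8,0.606,0.001,0.5,0,0,0.03,0.8,0.606,0.001,0.5,0,0,0.03,0.8,0.606,0.001,0.5,0,0,0.03,0.8,0.606,0.001,0.5,0,0,0.03],
)

```text
time: 16.2
tool_pos: [629.3, -192.4, 101.3]
tcp_rot: [3.139, 0.0, 1.139]
contact_force: [0.1, -0.6, 0.2]
grip_width: 73.5
finger_force: 0.0
```

step_arm(
  targets=[0.8,0,0,0.3,0,0,0,0.8,0,0,0.6,0,0,0,0.8,0,0,0.72,0,0,0,0.8,0,0,0.72,0,0,0,0,0,0,0.72,0,0,0,0,0,0,0.72,0,0,0,0,0,0,0.72,0,0,0,0,0,0,0.72,0,0,0,0,0,0,0.72,0,0,0],
)

```text
time: 17.32
tool_pos: [629.1, -191.5, 28.7]
tcp_rot: [3.141, -0.0, 1.139]
contact_force: [-1.5, -0.0, 5.4]
grip_width: 46.0
finger_force: 30.0
```

step_arm(
  targets=[0,0,0,-0.15,0,0,0,0,0,0,-0.4,0,0,0,0,0,0,-0.65,0,0,0,0,0,0,-0.92,0,0,0,0,0,0,-0.92,0,0,0],
)

```text
time: 17.95
tool_pos: [630.2, -192.0, 122.8]
tcp_rot: [3.136, -0.0, 1.139]
contact_force: [-0.3, -0.2, -0.9]
grip_width: 46.1
finger_force: 30.0
```

step_arm(
  targets=[0,0.17,-0.18,-0.09,0,0,-0.04,0,0.33,-0.36,-0.18,0,0,-0.07,0,0.5,-0.55,-0.27,0,0,-0.1,0,0.667,-0.735,-0.35,0,0,-0.14,0,0.667,-0.735,-0.35,0,0,-0.14],
)

```text
time: 18.58
tool_pos: [589.5, -98.4, 155.2]
tcp_rot: [-3.141, -0.0, 1.251]
contact_force: [0.1, 0.5, -1.0]
grip_width: 45.8
finger_force: 30.0
```

step_arm(
  targets=[0,0.15,-0.17,0,0,0,-0.06,0,0.3,-0.34,0,0,0,-0.12,0,0.46,-0.51,0,0,0,-0.17,0,0.617,-0.68,0,0,0,-0.22,0,0.617,-0.68,0,0,0,-0.22],
)

```text
time: 19.2
tool_pos: [544.4, -19.0, 154.8]
tcp_rot: [-3.141, -0.0, 1.423]
contact_force: [-0.0, -0.4, -1.5]
grip_width: 45.7
finger_force: 30.0
```

step_arm(
  targets=[0,0.1,-0.15,0.05,0,0,0,0,0.2,-0.3,0.1,0,0,0,0,0.288,-0.403,0.15,0,0,0,0,0.288,-0.403,0.3,0,0,0,0,0.288,-0.403,0.45,0,0,0,0,0.288,-0.403,0.6,0,0,0,0,0.288,-0.403,0.6,0,0,0],
)

```text
time: 20.08
tool_pos: [508.8, 14.2, 93.3]
tcp_rot: [-3.138, 0.0, 1.421]
contact_force: [0.0, -0.2, -0.4]
grip_width: 46.0
finger_force: 30.0
```

Run:
```python
from h import *
look('wrist','w4');look('side','d4');look('scene','s4')
a=[cv2.imread('pics/%s.png'%n) for n in('d4','s4')]
c=[cv2.resize(a[0][140:260,180:310],None,fx=3,fy=3,interpolation=2),cv2.resize(a[1][130:250,190:320],None,fx=3,fy=3,interpolation=2)]
cv2.imwrite('pics/c4.png',np.hstack(c))
```

```text
(no output)
```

View pics/c4.png

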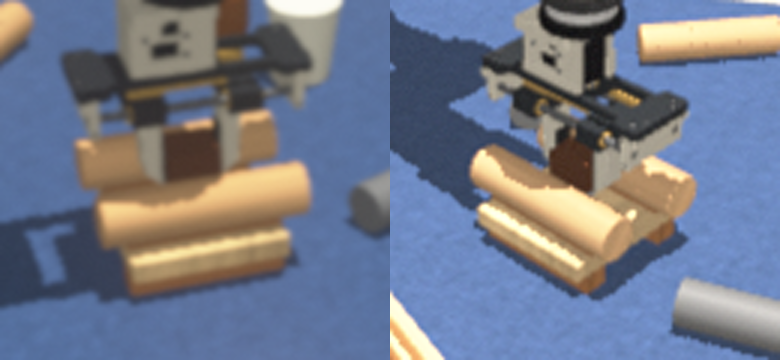

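The enlarged crop shows the chock held upright between the two bars in the Vs, midway, so I'll lower it.

step_arm(
  targets=[0,0,0,0.1,0,0,0,0,0,0,0.17,0,0,0,0,0,0,0.22,0,0,0,0,0,0,0.25,0,0,0,0,0,0,0.265,0,0,0,0,0,0,0.265,0,0,0,0,0,0,0.265,0,0,0],
)

```text
time: 21.1
tool_pos: [509.7, 14.4, 68.7]
tcp_rot: [3.141, -0.0, 1.422]
contact_force: [-0.0, 0.0, -0.6]
grip_width: 45.7
finger_force: 30.0
```

```bash
python3 plan.py ,,68.5, / ,,150,
```

```text
[ 0.     0.     0.265 -0.   ] 
---
[ 0.     0.    -0.815 -0.   ] 
[509.473  14.468 150.      1.422]
```

step_arm(
  targets=[0,0,0,0.005,0,0,0,0.65,0,0,0.005,0,0,0,0.65,0,0,0.005,0,0,0,0.65,0,0,0.005,0,0,0,0.65,0,0,-0.05,0,0,0,0.65,0,0,-0.3,0,0,0,0.65,0,0,-0.815,0,0,0,0.65,0,0,-0.815,0,0,0],
)

```text
time: 22.1
tool_pos: [511.8, 14.2, 153.9]
tcp_rot: [3.133, -0.0, 1.422]
contact_force: [-0.2, -0.1, -0.3]
grip_width: 59.3
finger_force: 0.0
```

```bash
python3 plan.py 492,-80,150,1.35 / 474,-172,130,1.25 / 456.2,-260,100,1.185 / 456.2,-260,45,1.185 456.2,-260,28,1.185
python3 - <<'E'
from h import *
look('wrist','w5')
X,p=pts('w5',(480,540,-10,40),(68,82));print(rect(X),len(X),np.median(X[:,2]))
E
```

```text
[-0.96  -0.032 -0.     0.09 ] 
---
[-0.937  0.025  0.2    0.13 ] 
---
[-0.891  0.109  0.3    0.08 ] 
---
[-0.    0.    0.55  0.  ] 
[-0.    0.    0.72  0.  ] 
[ 456.178 -259.948   28.       1.186]
(array([510.,  15.]), array([50.1, 59.7]), 89.82) 3827 73.26311995370224
```

View pics/w5.png

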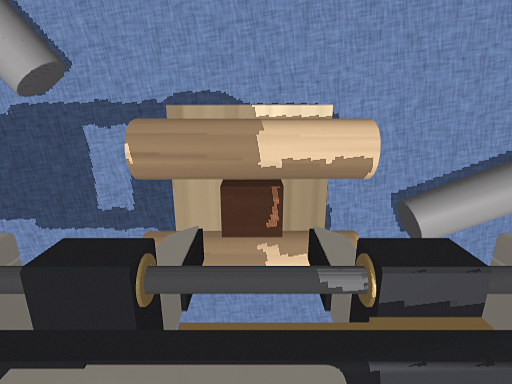

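The chock stands at (251,208), between the bars and parallel to them. Next is the board.

step_arm(
  targets=[0.6,-0.96,-0.032,0,0,0,0.09,0.6,-0.96,-0.032,0,0,0,0.09,0.6,-0.96,-0.032,0,0,0,0.09,0.6,-0.96,-0.032,0,0,0,0.09],
)

```text
time: 22.65
tool_pos: [491.6, -79.6, 149.2]
tcp_rot: [-3.14, -0.0, 1.35]
contact_force: [-0.3, -0.3, -0.5]
grip_width: 54.7
finger_force: 0.0
```

step_arm(
  targets=[0.6,-0.937,0.025,0.2,0,0,0.13,0.6,-0.937,0.025,0.2,0,0,0.13,0.6,-0.937,0.025,0.2,0,0,0.13,0.6,-0.937,0.025,0.2,0,0,0.13],
)

```text
time: 23.15
tool_pos: [474.2, -170.8, 129.9]
tcp_rot: [-3.141, -0.001, 1.25]
contact_force: [0.1, -0.2, -0.2]
grip_width: 54.8
finger_force: 0.0
```

step_arm(
  targets=[0.6,-0.891,0.109,0.3,0,0,0.08,0.6,-0.891,0.109,0.3,0,0,0.08,0.6,-0.891,0.109,0.3,0,0,0.08,0.6,-0.891,0.109,0.3,0,0,0.08,0.6,-0.891,0.109,0.3,0,0,0.08],
)

```text
time: 23.78
tool_pos: [456.8, -258.6, 100.5]
tcp_rot: [3.141, -0.0, 1.188]
contact_force: [-0.1, -0.6, -0.2]
grip_width: 55.2
finger_force: 0.0
```

step_arm(
  targets=[0.6,0,0,0.3,0,0,0,0.6,0,0,0.45,0,0,0,0.6,0,0,0.55,0,0,0,0.6,0,0,0.6,0,0,0,0.6,0,0,0.66,0,0,0,0.6,0,0,0.72,0,0,0,0.6,0,0,0.72,0,0,0],
)

```text
time: 24.65
tool_pos: [456.0, -260.0, 27.7]
tcp_rot: [-3.141, -0.0, 1.186]
contact_force: [0.6, 0.1, 1.0]
grip_width: 55.3
finger_force: 0.0
```

step_arm(
  targets=[0,0,0,0,0,0,0,0,0,0,0,0,0,0,0,0,0,0,0,0,0,0,0,0,0,0,0,0,0,0,0,-0.05,0,0,0,0,0,0,-0.2,0,0,0,0,0,0,-0.4,0,0,0,0,0,0,-0.6,0,0,0,0,0,0,-0.8,0,0,0,0,0,0,-0.98,0,0,0,0,0,0,-0.98,0,0,0],
)

```text
time: 26.02
tool_pos: [457.0, -260.6, 128.0]
tcp_rot: [3.138, 0.001, 1.186]
contact_force: [0.1, -0.1, -2.1]
grip_width: 39.7
finger_force: 30.0
```

```bash
python3 plan.py ,,126, / 474,-170,165,1.25 / 494,-80,165,1.35 / 509.3,14.5,160,1.422 509.3,14.5,130,1.422
python3 - <<'E'
from h import *
look('side','d6')
X,p=pts('d6',(350,570,-370,-150),(100,125));print(rect(X),len(X))
E
```

```text
[ 0.    0.   -0.98 -0.  ] 
---
[ 0.901 -0.172 -0.39  -0.08 ] 
---
[ 0.917 -0.096 -0.    -0.13 ] 
---
[ 0.955 -0.056  0.05  -0.09 ] 
[ 0.955 -0.056  0.35  -0.09 ] 
[509.342  14.465 130.      1.422]
(array([ 458.9, -261.5]), array([145.6, 130.3]), 67.89) 2430
```

step_arm(
  targets=[0,0.2,-0.04,-0.1,0,0,-0.02,0,0.42,-0.08,-0.2,0,0,-0.04,0,0.65,-0.12,-0.3,0,0,-0.06,0,0.85,-0.16,-0.39,0,0,-0.08,0,0.901,-0.172,-0.39,0,0,-0.08,0,0.901,-0.172,-0.39,0,0,-0.08],
)

```text
time: 26.82
tool_pos: [473.9, -169.5, 164.6]
tcp_rot: [-3.141, -0.0, 1.25]
contact_force: [-0.2, -0.7, -2.1]
grip_width: 39.7
finger_force: 30.0
```

step_arm(
  targets=[0,0.2,-0.02,0,0,0,-0.03,0,0.42,-0.04,0,0,0,-0.06,0,0.65,-0.06,0,0,0,-0.1,0,0.85,-0.09,0,0,0,-0.13,0,0.917,-0.096,0,0,0,-0.13,0,0.917,-0.096,0,0,0,-0.13],
)

```text
time: 27.58
tool_pos: [493.9, -80.4, 164.7]
tcp_rot: [-3.141, 0.0, 1.351]
contact_force: [-0.1, 0.2, -1.8]
grip_width: 40.0
finger_force: 30.0
```

step_arm(
  targets=[0,0.2,-0.01,0,0,0,-0.02,0,0.42,-0.02,0,0,0,-0.04,0,0.65,-0.04,0.02,0,0,-0.07,0,0.85,-0.05,0.05,0,0,-0.09,0,0.955,-0.056,0.1,0,0,-0.09,0,0.955,-0.056,0.2,0,0,-0.09,0,0.955,-0.056,0.3,0,0,-0.09,0,0.955,-0.056,0.35,0,0,-0.09,0,0.955,-0.056,0.35,0,0,-0.09],
)

```text
time: 28.7
tool_pos: [509.1, 14.0, 129.5]
tcp_rot: [-3.141, 0.0, 1.421]
contact_force: [0.6, -0.1, -1.9]
grip_width: 39.8
finger_force: 30.0
```

Run:
```python
from h import *
for n,f in(('side','d7'),('scene','s7'),('wrist','w7')):
  look(n,f)
  X,p=pts(f,(380,640,-120,150),(112,124) if n!='wrist' else (100,125));print(rect(X),len(X),np.round(np.median(X[:,2]),1))
```

```text
(array([511.1,  12.2]), array([148.2, 130.9]), 81.49) 971 122.0
(array([509.7,  12.9]), array([143.9, 134.2]), 81.56) 800 121.4
(array([513.6,  31.4]), array([107.7, 131.5]), 81.48) 31076 121.4
```

View pics/d7.png

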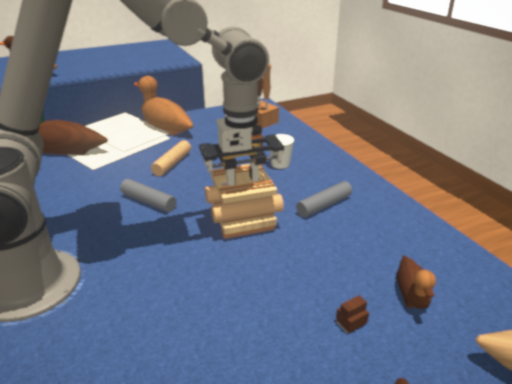

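The board is level over both bars at (245,185) and lined up with the cradle. I'll lower it.

step_arm(
  targets=[0,0,0,0.08,0,0,0,0,0,0,0.13,0,0,0,0,0,0,0.16,0,0,0,0,0,0,0.175,0,0,0,0,0,0,0.18,0,0,0,0,0,0,0.18,0,0,0,0,0,0,0.18,0,0,0],
)

```text
time: 29.72
tool_pos: [509.4, 14.4, 112.2]
tcp_rot: [3.141, 0.0, 1.422]
contact_force: [0.4, -0.1, -1.7]
grip_width: 40.2
finger_force: 30.0
```

step_arm(
  targets=[0,0,0,0.005,0,0,0,0,0,0,0.01,0,0,0,0,0,0,0.01,0,0,0,0,0,0,0.01,0,0,0],
)

```text
time: 30.22
tool_pos: [509.4, 14.3, 112.1]
tcp_rot: [3.141, 0.0, 1.422]
contact_force: [-4.3, -0.5, 8.6]
grip_width: 40.0
finger_force: 30.0
```

step_arm(
  targets=[0,0,0,-0.008,0,0,0,0.57,0,0,-0.008,0,0,0,0.57,0,0,-0.008,0,0,0,0.57,0,0,-0.008,0,0,0,0.57,0,0,-0.05,0,0,0,0.57,0,0,-0.2,0,0,0,0.57,0,0,-0.5,0,0,0,0.57,0,0,-0.89,0,0,0,0.57,0,0,-0.89,0,0,0],
)

```text
time: 31.35
tool_pos: [511.2, 14.2, 204.0]
tcp_rot: [3.134, -0.0, 1.422]
contact_force: [0.7, -0.1, -0.4]
grip_width: 52.2
finger_force: 0.0
```

```bash
python3 plan.py ,,111, / ,,200, / 509.3,-80,200,1.422
python3 - <<'E'
from h import *
for n,f in(('side','d8'),('scene','s8'),('wrist','w8')):
  look(n,f)
  X,p=pts(f,(380,640,-120,150),(100,115));print(rect(X),len(X),np.round(np.median(X[:,2]),1))
for f in('d8','s8'):
  X,p=pts(f,(330,520,310,460),(9,60)); k=(p[:,2]-p[:,0]>35); print('C',bar(X[k]))
E
```

```text
[ 0.    0.    0.19 -0.  ] 
---
[ 0.    0.   -0.89 -0.  ] 
---
[-0.934  0.14  -0.    -0.   ] 
[509.301 -79.978 200.      1.422]
(array([512. ,  14.2]), array([151. , 131.5]), 81.35) 1503 105.9
(array([509.3,  13.6]), array([143.7, 134.1]), 81.84) 1262 104.8
(array([512.3,  23.7]), array([123.2, 130.7]), 81.51) 19373 103.6
C (array([433. , 387.5]), 'yaw', np.float64(0.739), 'len', np.float64(166.0), 'dz', np.float64(1.0), 566)
C (array([448.7, 379.3]), 'yaw', np.float64(1.094), 'len', np.float64(151.0), 'dz', np.float64(-1.6), 438)
```

step_arm(
  targets=[0.8,-0.934,0.14,0,0,0,0,0.8,-0.934,0.14,0,0,0,0,0.8,-0.934,0.14,0,0,0,0,0.8,-0.934,0.14,0,0,0,0],
)

```text
time: 32.0
tool_pos: [508.9, -79.5, 199.3]
tcp_rot: [-3.14, -0.001, 1.421]
contact_force: [-0.2, 0.7, 0.1]
grip_width: 73.6
finger_force: 0.0
```

Run:
```python
from h import *
look('wrist','w9')
X,p=pts('w9',(380,640,-120,150),(99,115));print(rect(X),len(X),np.round(np.median(X[:,2]),1))
A=np.c_[X[:,:2],np.ones(len(X))];print('tilt deg',np.degrees(np.linalg.lstsq(A,X[:,2],rcond=None)[0][:2]))
```

```text
(array([509.1,   5. ]), array([118.8, 130.7]), 81.42) 26719 103.6
tilt deg [-0.07725936 -0.17287614]
```

View pics/w9.png

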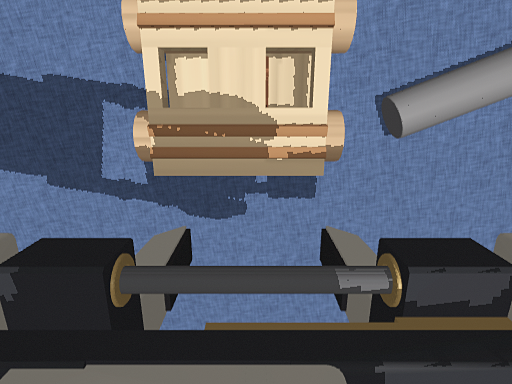

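The board lies level on the two bars (slots at (187,78) and (288,78)), parallel to the cradle, with even overhang. The last bar comes next.

```bash
python3 plan.py 490,10,200,1.3 / 465,100,200,1.15 / 440,190,200,1.0 / 410,270,180,.85 / 390,347,150,.745
```

```text
[ 0.861 -0.325 -0.     0.16 ] 
---
[ 0.798 -0.485 -0.     0.19 ] 
---
[ 0.718 -0.598 -0.     0.19 ] 
---
[ 0.509 -0.686  0.2    0.19 ] 
---
[ 0.446 -0.659  0.3    0.13 ] 
[390.03  347.02  150.      0.746]
```

step_arm(
  targets=[0.9,0.861,-0.325,0,0,0,0.16,0.9,0.861,-0.325,0,0,0,0.16,0.9,0.861,-0.325,0,0,0,0.16],
)

```text
time: 32.42
tool_pos: [489.3, 12.6, 200.0]
tcp_rot: [-3.141, -0.0, 1.301]
contact_force: [0.3, -0.1, -0.3]
grip_width: 82.4
finger_force: 0.0
```

step_arm(
  targets=[0.9,0.798,-0.485,0,0,0,0.19,0.9,0.798,-0.485,0,0,0,0.19,0.9,0.798,-0.485,0,0,0,0.19],
)

```text
time: 32.8
tool_pos: [464.6, 101.2, 200.0]
tcp_rot: [3.141, 0.0, 1.15]
contact_force: [0.5, -0.3, 0.1]
grip_width: 82.5
finger_force: 0.0
```

step_arm(
  targets=[0.9,0.718,-0.598,0,0,0,0.19,0.9,0.718,-0.598,0,0,0,0.19,0.9,0.718,-0.598,0,0,0,0.19],
)

```text
time: 33.17
tool_pos: [440.2, 190.5, 200.0]
tcp_rot: [3.141, -0.0, 1.0]
contact_force: [-0.9, -0.7, 0.7]
grip_width: 83.0
finger_force: 0.0
```

step_arm(
  targets=[0.9,0.509,-0.686,0.2,0,0,0.19,0.9,0.509,-0.686,0.2,0,0,0.19,0.9,0.509,-0.686,0.2,0,0,0.19],
)

```text
time: 33.55
tool_pos: [410.2, 269.6, 179.5]
tcp_rot: [3.141, 0.001, 0.85]
contact_force: [-0.5, -0.7, 0.8]
grip_width: 82.6
finger_force: 0.0
```

step_arm(
  targets=[0.9,0.446,-0.659,0.3,0,0,0.13,0.9,0.446,-0.659,0.3,0,0,0.13,0.9,0.446,-0.659,0.3,0,0,0.13,0.9,0.446,-0.659,0.3,0,0,0.13,0.9,0.446,-0.659,0.3,0,0,0.13],
)

```text
time: 34.17
tool_pos: [391.1, 345.8, 150.6]
tcp_rot: [3.141, -0.001, 0.745]
contact_force: [-0.2, -0.4, -0.5]
grip_width: 82.6
finger_force: 0.0
```

Run:
```python
from h import *
look('wrist','w10')
X,p=pts('w10',(330,560,300,480),(9,60)); k=(p[:,2]-p[:,0]>35); print('C',bar(X[k]))
```

```text
C (array([435.4, 392.8]), 'yaw', np.float64(0.746), 'len', np.float64(164.0), 'dz', np.float64(-1.1), 11560)
```

View pics/w10.png

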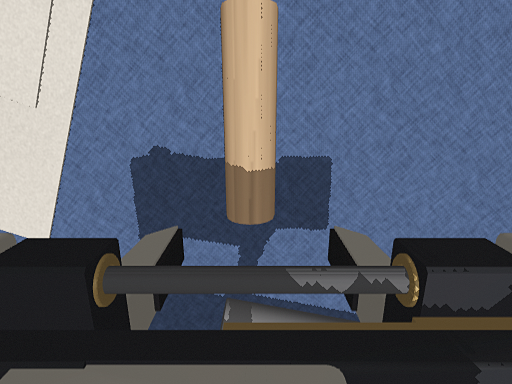

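The picture shows the last bar, near end at (250,215), lined up with the gripper and clear of everything.

```bash
python3 plan.py 435,391,90,.746 / 435,391,31,.746 / ,,130, / 450,305,190,.55 / 470,220,195,.3 / 495,130,195,.05 / 516.3,58,190,-.149 516.3,58,160,-.149 516.3,58,138.5,-.149
```

```text
[ 0.629 -0.018  0.6    0.   ] 
---
[-0.    0.    0.59  0.  ] 
---
[ 0.    0.   -0.99 -0.  ] 
---
[-0.474  0.734 -0.6    0.25 ] 
---
[-0.274  0.829 -0.05   0.32 ] 
---
[-0.025  0.933 -0.     0.32 ] 
---
[0.179 0.73  0.05  0.25 ] 
[0.179 0.73  0.35  0.25 ] 
[0.179 0.73  0.565 0.25 ] 
[ 5.16331e+02  5.79780e+01  1.38500e+02 -1.49000e-01]
```

step_arm(
  targets=[0.9,0.629,-0.018,0.3,0,0,0,0.9,0.629,-0.018,0.6,0,0,0,0.9,0.629,-0.018,0.6,0,0,0,0.9,0.629,-0.018,0.6,0,0,0],
)

```text
time: 34.72
tool_pos: [435.3, 390.6, 91.2]
tcp_rot: [3.141, -0.001, 0.746]
contact_force: [0.5, 1.2, -0.2]
grip_width: 82.4
finger_force: 0.0
```

step_arm(
  targets=[0.9,0,0,0.3,0,0,0,0.9,0,0,0.5,0,0,0,0.9,0,0,0.59,0,0,0,0.9,0,0,0.59,0,0,0,0,0,0,0.59,0,0,0,0,0,0,0.59,0,0,0,0,0,0,0.59,0,0,0,0,0,0,0.59,0,0,0,0,0,0,0.59,0,0,0],
)

```text
time: 35.85
tool_pos: [435.0, 391.0, 31.1]
tcp_rot: [3.142, -0.0, 0.746]
contact_force: [-1.0, -0.5, 0.2]
grip_width: 43.6
finger_force: 30.0
```

step_arm(
  targets=[0,0,0,-0.15,0,0,0,0,0,0,-0.4,0,0,0,0,0,0,-0.7,0,0,0,0,0,0,-0.99,0,0,0,0,0,0,-0.99,0,0,0],
)

```text
time: 36.48
tool_pos: [436.2, 391.8, 133.0]
tcp_rot: [3.141, -0.006, 0.746]
contact_force: [0.0, 0.4, -0.9]
grip_width: 42.7
finger_force: 30.0
```

step_arm(
  targets=[0,-0.12,0.18,-0.15,0,0,0.06,0,-0.24,0.37,-0.3,0,0,0.13,0,-0.36,0.55,-0.45,0,0,0.19,0,-0.474,0.734,-0.6,0,0,0.25,0,-0.474,0.734,-0.6,0,0,0.25],
)

```text
time: 37.1
tool_pos: [451.2, 303.0, 191.7]
tcp_rot: [3.141, -0.003, 0.546]
contact_force: [0.6, 1.0, -0.9]
grip_width: 43.5
finger_force: 30.0
```

step_arm(
  targets=[0,-0.07,0.21,-0.02,0,0,0.08,0,-0.14,0.42,-0.03,0,0,0.16,0,-0.21,0.62,-0.04,0,0,0.24,0,-0.274,0.829,-0.05,0,0,0.32,0,-0.274,0.829,-0.05,0,0,0.32],
)

```text
time: 37.72
tool_pos: [470.1, 218.9, 194.8]
tcp_rot: [-3.141, 0.0, 0.296]
contact_force: [-0.8, 0.6, -1.0]
grip_width: 43.2
finger_force: 30.0
```

step_arm(
  targets=[0,-0.01,0.23,0,0,0,0.08,0,-0.01,0.46,0,0,0,0.16,0,-0.02,0.7,0,0,0,0.24,0,-0.025,0.933,0,0,0,0.32,0,-0.025,0.933,0,0,0,0.32],
)

```text
time: 38.35
tool_pos: [495.2, 129.6, 194.8]
tcp_rot: [-3.141, 0.0, 0.046]
contact_force: [0.2, 1.0, -1.4]
grip_width: 43.3
finger_force: 30.0
```

step_arm(
  targets=[0,0.05,0.2,0,0,0,0.07,0,0.1,0.4,0.02,0,0,0.15,0,0.15,0.6,0.05,0,0,0.22,0,0.179,0.73,0.1,0,0,0.25,0,0.179,0.73,0.2,0,0,0.25,0,0.179,0.73,0.35,0,0,0.25,0,0.179,0.73,0.35,0,0,0.25],
)

```text
time: 39.22
tool_pos: [515.2, 58.6, 158.3]
tcp_rot: [3.141, 0.004, -0.148]
contact_force: [0.8, -0.3, -1.0]
grip_width: 43.5
finger_force: 30.0
```

Run:
```python
from h import *
look('side','d11')
X,p=pts('d11',(390,640,10,120),(125,200)); k=(p[:,2]-p[:,0]>35); print('C',bar(X[k],151))
```

```text
C (array([516.2,  57.9]), 'yaw', np.float64(-0.148), 'len', np.float64(168.0), 'dz', np.float64(-0.6), 784)
```

step_arm(
  targets=[0,0,0,0.08,0,0,0,0,0,0,0.15,0,0,0,0,0,0,0.19,0,0,0,0,0,0,0.215,0,0,0,0,0,0,0.22,0,0,0,0,0,0,0.22,0,0,0],
)

```text
time: 40.02
tool_pos: [516.5, 57.9, 138.2]
tcp_rot: [-3.142, -0.0, -0.149]
contact_force: [0.7, 0.1, -0.6]
grip_width: 43.6
finger_force: 30.0
```

step_arm(
  targets=[0,0,0,0.005,0,0,0,0.68,0,0,0.005,0,0,0,0.68,0,0,0.005,0,0,0,0.68,0,0,0.005,0,0,0,0.68,0,0,-0.05,0,0,0,0.68,0,0,-0.3,0,0,0,0.68,0,0,-0.62,0,0,0,0.68,0,0,-0.62,0,0,0],
)

```text
time: 41.02
tool_pos: [517.8, 57.9, 202.7]
tcp_rot: [-3.141, -0.006, -0.149]
contact_force: [-0.0, 0.1, -0.3]
grip_width: 62.6
finger_force: 0.0
```

```bash
python3 - <<'E'
from h import *
for n,f in(('side','d12'),('scene','s12')):
  look(n,f)
  X,p=pts(f,(390,640,10,120),(112,170)); k=(p[:,2]-p[:,0]>35); print('C',bar(X[k],128.5))
  X,p=pts(f,(440,680,-500,-290),(46,62));k=(p[:,2]<150);print('tall',rect(X),rect(X[k]),len(X),k.sum(),X.mean(0))
E
python3 plan.py ,,138, / ,,200, / 540,-35,200,.3 / 560,-125,190,.75 / 565,-215,180,1.15 / 565,-305,165,1.5 / 563,-395,150,1.643 / 560,-453,150,1.643
```

```text
C (array([517.7,  57.8]), 'yaw', np.float64(-0.151), 'len', np.float64(168.0), 'dz', np.float64(1.0), 1128)
tall (array([ 562.6, -447.1]), array([49.4, 24.3]), 6.93) (array([ 562.6, -447.1]), array([49.4, 24.3]), 6.93) 336 336 [ 560.61014432 -449.18898072   53.59067442]
C (array([518.7,  58.1]), 'yaw', np.float64(-0.146), 'len', np.float64(167.0), 'dz', np.float64(-0.2), 820)
tall (array([ 561.3, -446.8]), array([48.1, 22.9]), 5.46) (array([ 561.3, -446.8]), array([48.1, 22.9]), 5.46) 262 202 [ 563.39048806 -447.78679841   53.15978392]
[ 0.    -0.     0.005 -0.   ] 
---
[ 0.   -0.   -0.62 -0.  ] 
---
[ 0.372  0.884 -0.    -0.57 ] 
---
[-0.073  0.919  0.1   -0.57 ] 
---
[-0.575  0.695  0.1   -0.51 ] 
---
[-0.82   0.371  0.15  -0.45 ] 
---
[-0.899  0.043  0.15  -0.18 ] 
---
[-0.576 -0.071 -0.    -0.   ] 
[ 559.97  -452.96   150.       1.641]
```

The tall chock has been knocked aside, to about (562,-447). I'll re-plan with a wrist look.

```bash
echo '[516.331,57.978,200,-0.149]' > pose.json; python3 plan.py 515,-40,200,-.1 / 513,-137,190,-.05 / 510,-234,180,0 / 506,-331,165,.05 / 504,-428,150,.108 / 502,-453,150,.108
python3 - <<'E'
import cv2
a=cv2.imread('pics/s12.png')[180:372,60:316];cv2.imwrite('pics/c12.png',cv2.resize(a,None,fx=3,fy=3,interpolation=2))
E
```

```text
[ 0.132  0.971 -0.    -0.06 ] 
---
[ 0.079  0.967  0.1   -0.07 ] 
---
[ 0.016  0.97   0.1   -0.06 ] 
---
[-0.041  0.97   0.15  -0.06 ] 
---
[-0.066  0.968  0.15  -0.08 ] 
---
[-0.047  0.247 -0.     0.   ] 
[ 5.02001e+02 -4.53048e+02  1.50000e+02  1.10000e-01]
```

View pics/c12.png

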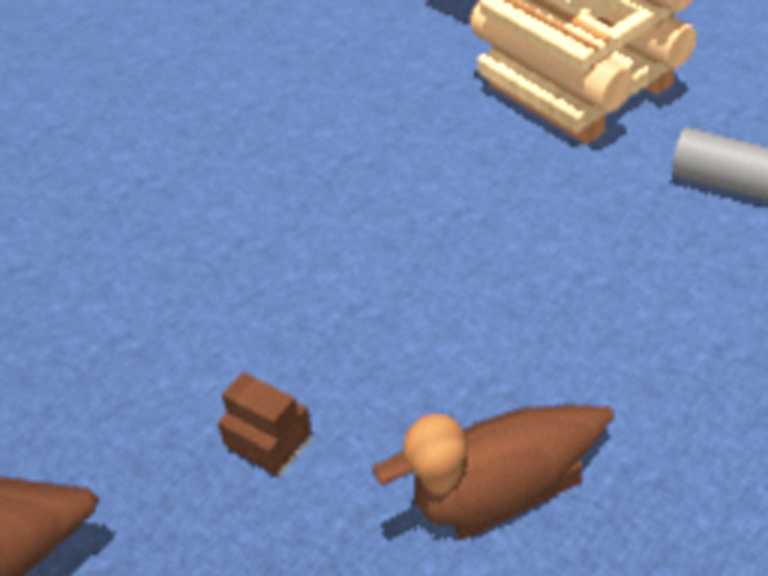

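Run:
```python
from h import *
for f in('d12','s12'):
  X,p=pts(f,(600,800,-600,-250),(20,130))
  print(f,X.min(0),X.max(0)); H=X[X[:,2]>60];print('high',H.min(0),H.max(0)); X=X[X[:,0]<680];print('near',X.min(0),X.max(0))
```

```text
d12 [ 675.08223985 -599.98439382   20.2275995 ] [ 757.56682494 -305.61739937   98.02003791]
high [ 675.08223985 -599.94550028   60.02062626] [ 749.67703985 -384.02570115   98.02003791]
near [ 675.08223985 -455.76759775   22.35875668] [ 679.98709785 -396.47577286   84.21514402]
s12 [ 674.26310706 -458.13802422   20.18209064] [ 758.61671009 -305.63539829   97.24223719]
high [ 674.26310706 -458.13802422   60.58849007] [ 717.87869257 -403.28792503   97.24223719]
near [ 674.26310706 -455.13169783   73.21421886] [ 679.93600216 -426.55923985   82.3556179 ]
```

step_arm(
  targets=[0.8,0.132,0.971,0,0,0,-0.06,0.8,0.132,0.971,0,0,0,-0.06,0.8,0.132,0.971,0,0,0,-0.06],
)

```text
time: 41.5
tool_pos: [514.4, -42.0, 198.9]
tcp_rot: [3.142, 0.002, -0.106]
contact_force: [0.5, -0.5, -0.3]
grip_width: 73.2
finger_force: 0.0
```

step_arm(
  targets=[0.8,0.079,0.967,0.1,0,0,-0.07,0.8,0.079,0.967,0.1,0,0,-0.07,0.8,0.079,0.967,0.1,0,0,-0.07],
)

```text
time: 41.88
tool_pos: [512.5, -138.1, 188.8]
tcp_rot: [-3.141, 0.002, -0.05]
contact_force: [0.2, 0.4, 0.5]
grip_width: 73.2
finger_force: 0.0
```

step_arm(
  targets=[0.8,0.016,0.97,0.1,0,0,-0.06,0.8,0.016,0.97,0.1,0,0,-0.06,0.8,0.016,0.97,0.1,0,0,-0.06],
)

```text
time: 42.25
tool_pos: [509.9, -234.4, 179.1]
tcp_rot: [-3.141, 0.001, -0.002]
contact_force: [0.2, 0.8, 0.2]
grip_width: 73.9
finger_force: 0.0
```

step_arm(
  targets=[0.8,-0.041,0.97,0.15,0,0,-0.06,0.8,-0.041,0.97,0.15,0,0,-0.06,0.8,-0.041,0.97,0.15,0,0,-0.06],
)

```text
time: 42.62
tool_pos: [505.9, -330.8, 164.0]
tcp_rot: [-3.14, 0.001, 0.046]
contact_force: [0.6, 0.1, 0.5]
grip_width: 74.0
finger_force: 0.0
```

step_arm(
  targets=[0.8,-0.066,0.968,0.15,0,0,-0.08,0.8,-0.066,0.968,0.15,0,0,-0.08,0.8,-0.066,0.968,0.15,0,0,-0.08],
)

```text
time: 43.0
tool_pos: [504.2, -427.4, 149.2]
tcp_rot: [-3.14, 0.0, 0.109]
contact_force: [0.1, 0.4, -1.1]
grip_width: 73.7
finger_force: 0.0
```

step_arm(
  targets=[0.8,-0.047,0.247,0,0,0,0,0.8,-0.047,0.247,0,0,0,0,0.8,-0.047,0.247,0,0,0,0,0.8,-0.047,0.247,0,0,0,0],
)

```text
time: 43.5
tool_pos: [502.5, -451.5, 150.3]
tcp_rot: [-3.141, -0.0, 0.111]
contact_force: [-0.2, -0.8, 0.2]
grip_width: 73.7
finger_force: 0.0
```

Run:
```python
from h import *
look('wrist','w13')
X,p=pts('w13',(500,630,-510,-390),(46,62));print('tall',rect(X),len(X))
X,p=pts('w13',(500,630,-510,-390),(26,37));print('lower',rect(X),len(X))
```

```text
tall (array([ 562.4, -445.7]), array([45.7, 21.5]), 5.81) 1873
lower (array([ 562.4, -445.4]), array([45.7, 40.2]), 5.2) 1207
```

View pics/w13.png

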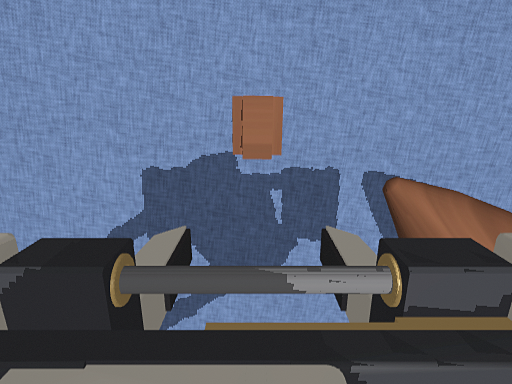

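The tall chock stands at (257,126), free, with the duck's side well away. Now I'll turn, grasp it and carry it.

```bash
python3 plan.py 535,-450,150,.89 / 562.4,-445.5,115,1.668 / ,,44, / ,,140, / 560,-360,205,1.64 / 552,-270,215,1.6 / 545,-180,215,1.55 / 532,-90,215,1.48 / 510,-5,215,1.422 / 510,14.4,200,1.422 510,14.4,165,1.422
```

```text
[ 0.331  0.006 -0.    -0.99 ] 
---
[ 0.208  0.184  0.35  -0.99 ] 
---
[ 0.    0.    0.71 -0.  ] 
---
[ 0.    0.   -0.96 -0.  ] 
---
[ 0.853  0.057 -0.65   0.03 ] 
---
[ 0.904 -0.016 -0.1    0.05 ] 
---
[ 0.901 -0.041 -0.     0.07 ] 
---
[ 0.897 -0.151 -0.     0.09 ] 
---
[ 0.826 -0.299 -0.     0.07 ] 
---
[ 0.192 -0.029  0.15  -0.   ] 
[ 0.192 -0.029  0.5   -0.   ] 
[510.012  14.445 165.      1.422]
```

step_arm(
  targets=[0.8,0.331,0.006,0,0,0,-0.5,0.8,0.331,0.006,0,0,0,-0.99,0.8,0.331,0.006,0,0,0,-0.99,0.8,0.331,0.006,0,0,0,-0.99,0.8,0.331,0.006,0,0,0,-0.99,0.8,0.331,0.006,0,0,0,-0.99],
)

```text
time: 44.3
tool_pos: [535.0, -449.8, 150.1]
tcp_rot: [3.142, -0.0, 0.885]
contact_force: [-0.5, -0.5, 0.0]
grip_width: 73.3
finger_force: 0.0
```

step_arm(
  targets=[0.8,0.208,0.184,0,0,0,-0.5,0.8,0.208,0.184,0,0,0,-0.99,0.8,0.208,0.184,0.1,0,0,-0.99,0.8,0.208,0.184,0.2,0,0,-0.99,0.8,0.208,0.184,0.35,0,0,-0.99,0.8,0.208,0.184,0.35,0,0,-0.99,0.8,0.208,0.184,0.35,0,0,-0.99],
)

```text
time: 45.18
tool_pos: [562.4, -445.7, 115.3]
tcp_rot: [3.141, 0.0, 1.662]
contact_force: [0.0, -0.2, 0.7]
grip_width: 73.5
finger_force: 0.0
```

step_arm(
  targets=[0.8,0,0,0.2,0,0,0,0.8,0,0,0.4,0,0,0,0.8,0,0,0.6,0,0,0,0.8,0,0,0.71,0,0,0,0.8,0,0,0.71,0,0,0,0.8,0,0,0.71,0,0,0],
)

```text
time: 45.92
tool_pos: [562.7, -446.0, 44.8]
tcp_rot: [3.141, 0.001, 1.665]
contact_force: [-0.0, 0.0, -0.4]
grip_width: 73.7
finger_force: 0.0
```

step_arm(
  targets=[0,0,0,0,0,0,0,0,0,0,0,0,0,0,0,0,0,0,0,0,0,0,0,0,0,0,0,0,0,0,0,0,0,0,0,0,0,0,-0.1,0,0,0,0,0,0,-0.3,0,0,0,0,0,0,-0.5,0,0,0,0,0,0,-0.75,0,0,0,0,0,0,-0.96,0,0,0,0,0,0,-0.96,0,0,0],
)

```text
time: 47.3
tool_pos: [563.3, -446.5, 143.8]
tcp_rot: [3.138, 0.005, 1.665]
contact_force: [-0.1, 0.5, -1.8]
grip_width: 45.7
finger_force: 30.0
```

step_arm(
  targets=[0,0.2,0.014,-0.16,0,0,0.01,0,0.42,0.03,-0.32,0,0,0.01,0,0.64,0.04,-0.5,0,0,0.02,0,0.853,0.057,-0.65,0,0,0.03,0,0.853,0.057,-0.65,0,0,0.03],
)

```text
time: 47.92
tool_pos: [560.6, -358.9, 206.6]
tcp_rot: [3.14, 0.001, 1.643]
contact_force: [-0.3, -0.1, -0.6]
grip_width: 45.9
finger_force: 30.0
```

step_arm(
  targets=[0,0.22,0,-0.03,0,0,0.01,0,0.45,-0.01,-0.06,0,0,0.02,0,0.68,-0.01,-0.1,0,0,0.04,0,0.904,-0.016,-0.1,0,0,0.05,0,0.904,-0.016,-0.1,0,0,0.05],
)

```text
time: 48.55
tool_pos: [551.8, -269.3, 214.5]
tcp_rot: [-3.141, -0.001, 1.604]
contact_force: [-0.3, -0.1, -0.7]
grip_width: 45.8
finger_force: 30.0
```

step_arm(
  targets=[0,0.22,-0.01,0,0,0,0.02,0,0.45,-0.02,0,0,0,0.04,0,0.68,-0.03,0,0,0,0.06,0,0.901,-0.041,0,0,0,0.07,0,0.901,-0.041,0,0,0,0.07],
)

```text
time: 49.18
tool_pos: [545.1, -180.1, 214.7]
tcp_rot: [-3.141, 0.0, 1.548]
contact_force: [0.6, -0.2, -1.5]
grip_width: 45.6
finger_force: 30.0
```

step_arm(
  targets=[0,0.22,-0.04,0,0,0,0.02,0,0.45,-0.08,0,0,0,0.04,0,0.68,-0.12,0,0,0,0.07,0,0.897,-0.151,0,0,0,0.09,0,0.897,-0.151,0,0,0,0.09],
)

```text
time: 49.8
tool_pos: [532.3, -90.5, 214.9]
tcp_rot: [3.142, 0.0, 1.478]
contact_force: [0.5, -1.2, -0.9]
grip_width: 46.0
finger_force: 30.0
```

step_arm(
  targets=[0,0.2,-0.07,0,0,0,0.02,0,0.42,-0.15,0,0,0,0.04,0,0.62,-0.23,0,0,0,0.06,0,0.826,-0.299,0,0,0,0.07,0,0.826,-0.299,0,0,0,0.07],
)

```text
time: 50.42
tool_pos: [510.4, -5.6, 215.0]
tcp_rot: [3.141, 0.001, 1.423]
contact_force: [-0.4, -0.2, -1.4]
grip_width: 45.7
finger_force: 30.0
```

step_arm(
  targets=[0,0.1,-0.015,0.05,0,0,0,0,0.192,-0.029,0.15,0,0,0,0,0.192,-0.029,0.25,0,0,0,0,0.192,-0.029,0.38,0,0,0,0,0.192,-0.029,0.5,0,0,0,0,0.192,-0.029,0.5,0,0,0],
)

```text
time: 51.18
tool_pos: [509.4, 14.3, 163.8]
tcp_rot: [-3.139, 0.0, 1.421]
contact_force: [0.7, -0.4, -0.9]
grip_width: 46.2
finger_force: 30.0
```

Run:
```python
from h import *
look('wrist','w14');look('side','d14');look('scene','s14')
X,p=pts('d14',(390,640,30,120),(112,152)); k=(p[:,2]-p[:,0]>35); print('C',bar(X[k],128.5))
a=[cv2.imread('pics/%s.png'%n) for n in('d14','s14')]
c=[cv2.resize(a[0][130:250,180:310],None,fx=3,fy=3,interpolation=2),cv2.resize(a[1][110:230,190:320],None,fx=3,fy=3,interpolation=2)]
cv2.imwrite('pics/c14.png',np.hstack(c))
```

```text
C (array([517. ,  58.8]), 'yaw', np.float64(-0.144), 'len', np.float64(167.0), 'dz', np.float64(0.9), 472)
```

View pics/c14.png

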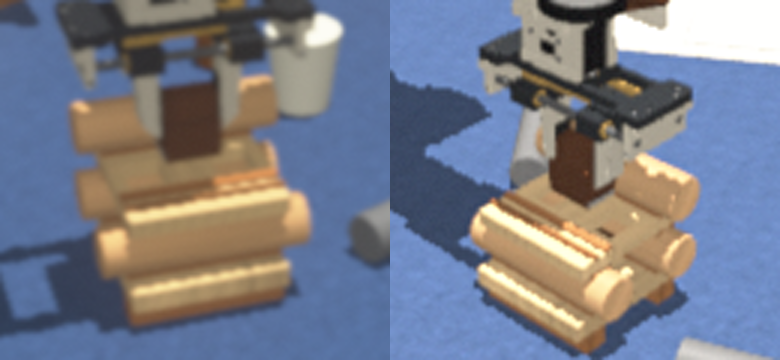

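The chock hangs upright beside the top bar, over the middle of the board. I'll lower it.

step_arm(
  targets=[0,0,0,0.07,0,0,0,0,0,0,0.11,0,0,0,0,0,0,0.14,0,0,0,0,0,0,0.155,0,0,0,0,0,0,0.165,0,0,0,0,0,0,0.165,0,0,0,0,0,0,0.165,0,0,0],
)

```text
time: 52.2
tool_pos: [510.1, 14.4, 148.6]
tcp_rot: [3.141, -0.0, 1.422]
contact_force: [0.3, -0.2, -1.7]
grip_width: 45.4
finger_force: 30.0
```

step_arm(
  targets=[0,0,0,0.005,0,0,0,0,0,0,0.008,0,0,0,0,0,0,0.008,0,0,0,0,0,0,0.008,0,0,0],
)

```text
time: 52.7
tool_pos: [510.1, 14.3, 148.3]
tcp_rot: [3.141, 0.0, 1.422]
contact_force: [-2.0, -0.1, 5.7]
grip_width: 45.8
finger_force: 30.0
```

Contact, so the chock is standing. I'll release it and retreat.

step_arm(
  targets=[0,0,0,-0.004,0,0,0,0.65,0,0,-0.004,0,0,0,0.65,0,0,-0.004,0,0,0,0.65,0,0,-0.004,0,0,0,0.65,0,0,-0.05,0,0,0,0.65,0,0,-0.3,0,0,0,0.65,0,0,-0.8,0,0,0,0.65,0,0,-0.8,0,0,0],
)

```text
time: 53.7
tool_pos: [512.0, 14.2, 231.7]
tcp_rot: [3.133, -0.0, 1.422]
contact_force: [1.1, 0.3, -1.0]
grip_width: 59.6
finger_force: 0.0
```

step_arm(
  targets=[0.65,-0.9,0,0,0,0,0,0.65,-0.9,0,0,0,0,0,0.65,-0.9,0,0,0,0,0,0.65,-0.9,0,0,0,0,0],
)

```text
time: 54.2
tool_pos: [496.5, -74.1, 227.4]
tcp_rot: [-3.141, -0.001, 1.421]
contact_force: [0.1, -0.3, 0.0]
grip_width: 59.5
finger_force: 0.0
```

Run:
```python
from h import *
look('wrist','w15')
for n,f in(('side','d15'),('scene','s15')):
  look(n,f)
  X,p=pts(f,(390,640,34,120),(112,155)); k=(p[:,2]-p[:,0]>35); print('C',bar(X[k],128.5))
  X,p=pts(f,(470,550,-20,50),(153,163));print('tall',rect(X),len(X))
  X,p=pts(f,(380,640,-120,150),(100,111));print('board',rect(X))
X,p=pts('w15',(470,550,-20,50),(151,163));print('tall w',rect(X),len(X))
X,p=pts('w15',(390,640,30,120),(112,155));k=(p[:,2]-p[:,0]>35);print('C w',bar(X[k],128.5))
a=[cv2.imread('pics/%s.png'%n) for n in('d15','w15')]
cv2.imwrite('pics/c15.png',np.hstack([cv2.resize(a[0][130:250,180:310],(390,360)),cv2.resize(a[1][:270,100:400],(400,360))]))
```

```text
C (array([508.7,  59.4]), 'yaw', np.float64(-0.153), 'len', np.float64(150.0), 'dz', np.float64(1.0), 626)
tall (array([513.5,  24.6]), array([51.3, 47. ]), 82.7) 98
board (array([509.5,  -1.1]), array([117.9, 131.1]), 81.46)
C (array([531.1,  56. ]), 'yaw', np.float64(-0.164), 'len', np.float64(142.0), 'dz', np.float64(-0.3), 434)
tall (array([510.2,  12. ]), array([26.3, 48.3]), 88.56) 104
board (array([517.3,   0.8]), array([121.3, 151.7]), 81.72)
tall w (array([511.3,  14.4]), array([21.9, 46. ]), 81.42) 2710
C w (array([517.7,  59. ]), 'yaw', np.float64(-0.148), 'len', np.float64(164.0), 'dz', np.float64(-1.0), 13635)
```

View pics/c15.png

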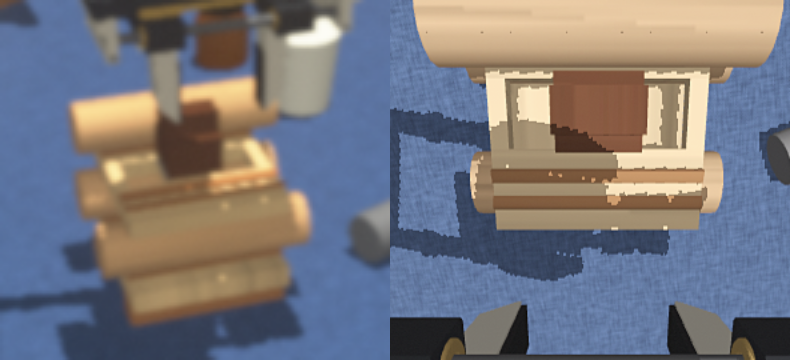

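The tall chock stands mid-board, lengthwise with the bars, within about 1 mm of midway. The stack is level and the gripper is clear of it. I'll hand the job in.

```bash
python3 -c "
from plant import bot
print(bot.close_job())"
```

```text
the job is handed in; nothing more can be done
None
```

I stacked everything in the order asked and handed the job in at about 54 s: three bars were present, so two lie in the cradle and one on the board, with both chocks standing between; the duck, cup and jar were never approached closely, though I didn't measure them again at the end.

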